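# Bring the balanced pin tray onto the narrow stand

## Robot

A 6-joint arm with a two-finger parallel gripper is mounted at the origin on the work surface. World frame = base frame: x ahead of the robot, y to its left, z up, the work surface at z = 0. Lengths are in m, angles in rad, forces in N, time in s.
With the tool pointing down it reaches from about 0.35 to 0.85 m from the base axis. Payload 8.1 kg.
Tool frame: the origin (TCP) lies on the centre line of the jaws, within the pads' length; the fingertips stand 25 mm ahead of it and the grasp point (between the pads) lies 6 mm ahead of it; z points along the fingers, y is the line along which they close (so a half turn about z gives the same grasp; the last joint's range is limited). The gripper opens to 85 mm and grips with 20 to 120 N. Pads are 22 mm wide; open, the fingers measure 114 mm over their backs; the gripper's body (76 mm by 85 mm) begins 54 mm behind the grasp point. The pads swing forward as they close: fully open they stand 13 mm farther back than shut.
Start: joints at [1.247, 0.13, 1.488, -0, 1.523, -0.085], TCP at [0.142, 0.583, 0.217] pointing down, gripper open.
Joint ranges: [-2.96, 2.96], [-0.89, 2.26], [0.02, 2.5], [-1.34, 4.48], [0, 2.73], [-2.66, 2.66]. Speed limits (rad/s): [2.39, 2.39, 2.79, 3.14, 3.14, 3.14].

## Interface

Orientations are given as a rotation vector (axis times angle).
In Python, from plant import ctrl gives the robot as it stands.
- The arm moves only by the tool jog_arm, never from a script. Its argument "rows" is a list of rows, each an object of numbers: "x", "y", "z": the shift along the tool's x, y, z each as a share of 15 cm, from -1 to 1; "wx", "wy", "wz": the turn, a rotation vector about the tool's x, y, z each as a share of 0.1 rad, from -1 to 1. In form: [{"x": .., "y": .., "z": .., "wx": .., "wy": .., "wz": ..}, ...]. A call has 1 to 12 rows; each row shifts and turns the commanded pose from where the row before left it, along the tool's axes as they then stand; what a row does not reach is not made up. A row lasts 1/10 s, in which the tool goes at most 50 mm and 8.59 degrees, less where a joint would pass 70% of its speed; a pose out of reach is approached as far as the arm can. A call with a number of a shift or a turn outside -1 to 1 is refused whole. A call with a gripper value outside its range is refused whole. "claw" is the closure, from -1 (fully open) to 1 (shut), set as the call begins (left out, the last holds). The fingers move at their own pace and stop on an object; the grip force is fixed at half the most. Time passes only in rows, so rows that do not move let the fingers close. It gives the time, the measured TCP pose, the force, the opening and the grip force at its end, in the units of the state.
- ctrl.read_state(): the state, without advancing time (a new reading comes with each control period).
- ctrl.get_image(name): name is "scene" or "top" or "wrist"; returns the picture (400x640x3 uint8, red, green, blue); there is no depth.
- ctrl.camera_info(name): a dict with "K" (3x3 intrinsics, pixels), "rvec" (rotation vector, rad) and "tvec" (3), from world to camera coordinates, as OpenCV has them; the wrist camera has in their place "hand_eye" (4x4, takes a point from camera to tool coordinates, whose origin is the TCP and whose axes are the flange's). Camera axes: x right, y down, z forward; pixel columns grow to the right and rows downward; lengths in m; the calibration is good to about 2 mm. A picture is of the moment at which its call begins: read the wrist's pose just before it. camera_info takes no time and is no camera call.
- ctrl.job_done(): hands the job in; it is judged then, once.
Trained networks look in the newest picture that a camera, given by its name, has taken for a name from the list of things; names that differ only in an ending like _2 or _b are one class to them, and where a whole thing is asked for, a point or a joint stands for the part that bears it (a point fixed in the world has none). Each returns a list of dicts, best first, with "score" (0 to 1); they miss things now and then, are a little off and sometimes report something else, mostly with a low value. They report only what shows in the picture. A call takes as long as a camera call.
- ctrl.masks_of(camera, thing): "mask" (400x640 bool, what is visible of it) and "centre" ([column, row] in pixels, amid what is visible of it).
The state is a dict: "t": time; "q": joint angles; "dq": joint speeds; "joint_efforts": joint torques, N m; "ee_pos": TCP position; "eef_rot": TCP orientation; "contact_force": force on the tool from outside, world axes, zero at the start; "torque": the same for the moment, N m; "finger_gap": finger opening in m; "gripper_force": force on a finger pad.
Only numpy, scipy, OpenCV 4.12 (cv2) and the standard library are available. Lean on these libraries where they do the work, as an engineer would, in place of code of your own. Each camera call takes 0.05 s, during which the arm holds its last target. There are 200 camera calls.

## Task

The rolling pin that runs freely on the rails of a pastry tray has been left towards one end. Lift the tray by its dark bar and, by tilting the tray only, run the pin to the middle and keep it between the two dark lines under the bar for four seconds on end with the tray up in the air; then carry the tray over, set it level and centred across the narrow cork-topped stand with the pin still near the middle, and let go. Never touch the pin, never let it run against its end stops, and leave the other things on the table where they stand.

Things in the scene. Friction and masses are not known exactly. Their poses are not given: they have to be found in the camera images.
- tray: Pale wooden pastry tray, 0.60 kg without the pin. Floor 280 mm (its x) by 340 mm (its y), 10 mm thick; origin at the centre of the underside, z up. End boards: outer faces at y = +/-170 mm, 45 mm high over the underside; side boards 30 mm high. Two steel rails run along y at x = +/-115 mm. Two dark lines on the floor run along x at y = +/-30 mm. Starts flat on the table.
- tray_bar (a point): Middle of the tray's dark carrying bar, fixed 125 mm above the underside at the tray's x = y = 0. The bar runs along the tray's x between two posts 268 mm apart; it is 22 mm wide (along the tray's y: pinch it so from above) and 30 mm tall. Gap from its underside down to the pin's top: 46 mm. Gripped, the tray still gives by some 0.01 rad under the pin's weight.
- pin_center (a point): Centre of the guided rolling pin, 40 mm above the tray's underside. It runs freely along the tray's y only, on ball-bearing shoes: about 9.8 m/s2 per rad of tray tilt, towards the lower end; drag 0.01 N plus 0.03 N per m/s. End stops at y = +/-130 mm in the tray's frame. Starts at rest 60 to 100 mm from the middle, towards the tray's +y end.
- stand: Fixed narrow steel riser, flat cork top 240 mm (its x) by 90 mm (its y), top 75 mm above the table, feet 110 mm wide in y. Origin on the table under its centre. The tray goes across it, centre over centre, tray's x along the stand's x, its ends overhanging on both sides; it stands steady only with the pin near the middle. Tray and stand may be on either side.
- bowl: Cobalt ceramic bowl, 170 mm across, 75 mm high, origin under its centre. Leave alone.
- mill: Amber glass pepper mill, 54 mm across, 174 mm high, origin under its centre. Leave alone.
- scraper: Steel bench scraper lying flat, 150 x 122 mm, 18 mm high at its wooden grip. Leave alone.
- mug: White mug, 80 mm across, 90 mm high. Leave alone.
- tin: Red tin, 74 mm across, 110 mm high. Leave alone.
- pin: Cherry-wood rolling pin whose two black shoes ride on the tray's rails: barrel 48 mm in diameter, 160 mm long, 248 mm over the shoes; nominally 0.25 kg, varying by about a third. Origin at its centre (as pin_center), axes parallel to the tray's.

How it is judged:
On the way:
1. tray held in the air, pin kept between the two lines for four seconds on end (height (world z) of tray above 0.04 m and contact force between tray and stand below 0.2 N and y of pin_center in the frame of tray between -0.03 and 0.03 m), for 4 s.
At the end, for the whole second after the job is handed in: The tray stands released and level (within 0.05 rad) on the stand, centred within 40 mm along the stand's x and 30 mm along its y and lined up within 0.2 rad, with the pin at rest (under 0.03 m/s) within 45 mm of the middle (x of tray in the frame of stand between -0.04 and 0.04 m and y of tray in the frame of stand between -0.03 and 0.03 m and z of tray in the frame of stand between 0.068 and 0.085 m and angle between tray's own z axis and vertical below 0.05 rad and angle between the x axis of tray and the x axis of stand, either way round below 0.2 rad and contact force between tray and stand above 3 N and y of pin_center in the frame of tray between -0.045 and 0.045 m and linear speed of tray below 0.02 m/s and linear speed of pin below 0.03 m/s); the robot touches nothing.
It fails at once if the pin runs against an end stop (y of pin_center in the frame of tray above 0.128 m or y of pin_center in the frame of tray below -0.128 m).
It fails at once if the robot touches the pin (contact force between any of the fingers, the arm and pin above 0.3 N).
It fails at once if the tray is tipped by more than 0.3 rad (angle between tray's own z axis and vertical above 0.3 rad).
It fails at once if another thing on the table is moved (distance of any of bowl, mill, scraper, mug, tin from where it was at the start of the episode above 0.03 m).
It also fails if it takes over 72 s, if anything falls off the work surface, if the arm or the gripper's body presses on something with over 40 N, if the wrist force passes 120 N, or if a joint passes its speed limit or range.

## Working session

There is one attempt and no reset: what is moved stays moved. The work goes in short steps, Python scripts to look and compute and a tool call to move; the robot and the scene stay as the last step left them, time stands still between calls to the robot, and variables do not carry over. Pictures are saved under pics/ and viewed, at most 10 in all, crops included, and the job is handed in when it is done.

Besides the shell and the picture viewer there is one more tool, called after "Emit:" as name(argument=value, ...) on one line, values as JSON. jog_arm: Moves the arm, as the interface text tells. Its arguments: {"type":"object","properties":{"rows":{"type":"array"},"claw":{"type":"number"}},"required":["rows"]}

```bash
mkdir -p pics; ls; cat > h.py <<'E'
import numpy as np, cv2
from plant import ctrl
def cam(n):
    i=ctrl.camera_info(n); K=np.array(i["K"]); R=cv2.Rodrigues(np.array(i["rvec"],float))[0]; t=np.array(i["tvec"],float).ravel()
    return K,R,t
def ray(n,uv,z):
    K,R,t=cam(n); d=R.T@np.linalg.inv(K)@np.array([uv[0],uv[1],1.]); c=-R.T@t
    return c+d*(z-c[2])/d[2]
def proj(n,P):
    K,R,t=cam(n); p=(R@np.atleast_2d(P).T).T+t; p=p@K.T; return p[:,:2]/p[:,2:]
E
python3 - <<'E'
from h import *
a=ctrl.get_image("top"); b=ctrl.get_image("scene")
cv2.imwrite("pics/top0.png",a[:,:,::-1]); cv2.imwrite("pics/scene0.png",b[:,:,::-1])
for th in ["tray","tray_bar","pin","pin_center","stand","bowl","mill","scraper","mug","tin"]:
    r=ctrl.masks_of("top",th)
    print(th,[(round(x["score"],2),np.round(x["centre"]),int(x["mask"].sum())) for x in r[:2]])
    for x in r[:1]:
        c,s,an=cv2.minAreaRect(np.argwhere(x["mask"])[:,::-1].astype(np.float32)); print("   rect",np.round(c,1),np.round(s,1),round(an,1), ray("top",x["centre"],{"tray":.02,"tray_bar":.14,"pin":.06,"pin_center":.06,"stand":.075}.get(th,.05)).round(3))
K,R,t=cam("top"); print(K,(-R.T@t),R)
print(ctrl.read_state())
E
```

```text
pics
tray [(0.97, array([233., 252.]), 10380)]
   rect [234.8 252.3] [ 99.1 113.8] 77.5 [0.438 0.236 0.02 ]
tray_bar [(0.81, array([234., 252.]), 10326), (0.18, array([250., 149.]), 2381)]
   rect [235.1 251.9] [ 99.2 113.3] 77.7 [0.445 0.211 0.14 ]
pin [(0.69, array([203., 257.]), 1136)]
   rect [202.8 259. ] [82.3 16.4] 77.9 [0.425 0.32  0.06 ]
pin_center [(0.97, array([200., 261.]), 1080)]
   rect [202.7 259.6] [82.5 15.5] 77.6 [0.414 0.328 0.06 ]
stand [(0.85, array([383., 249.]), 2529)]
   rect [381.3 250.5] [36.8 81.3] 12.8 [ 0.448 -0.222  0.075]
bowl [(0.79, array([248., 145.]), 2460)]
   rect [251.5 146.5] [55. 55.] 90.0 [0.768 0.188 0.05 ]
mill [(0.72, array([387., 151.]), 431)]
   rect [384.3 153.3] [17.7 26.9] 45.0 [ 0.751 -0.244  0.05 ]
scraper [(0.6, array([134., 225.]), 1897)]
   rect [132.5 225.9] [40.7 48.1] 3.0 [0.523 0.533 0.05 ]
mug [(0.96, array([492., 217.]), 837), (0.64, array([201., 262.]), 1243)]
   rect [489.  215.5] [25. 42.] 90.0 [ 0.543 -0.563  0.05 ]
tin [(0.69, array([336., 148.]), 521), (0.41, array([491., 218.]), 830)]
   rect [335.6 149.3] [22.2 27.9]
[... 306 characters left out ...]
99]]
{'t': 0.6, 'q': array([ 1.24658156e+00,  1.30371103e-01,  1.48819657e+00, -3.89031512e-06,
        1.52300259e+00, -8.54097093e-02]), 'dq': array([ 1.98721118e-03, -1.20863390e-03, -2.61699961e-05, -1.00307618e-03,
        3.59283141e-04,  1.46176571e-04]), 'joint_efforts': array([-7.05386537e-04, -5.68950176e+01, -5.00598657e+01, -2.40847630e-04,
        1.45764036e-03,  4.85257590e-05]), 'ee_pos': array([0.14191291, 0.58298367, 0.21741138]), 'eef_rot': array([3.74222133e-01, 3.11921620e+00, 3.31896095e-05]), 'contact_force': array([ 0.38889742, -0.68006325, -0.48241867]), 'torque': array([-0.04868189, -0.00113654,  0.0557798 ]), 'gripper_force': 0.0, 'finger_gap': 0.08497611729708134}
```

View pics/top0.png

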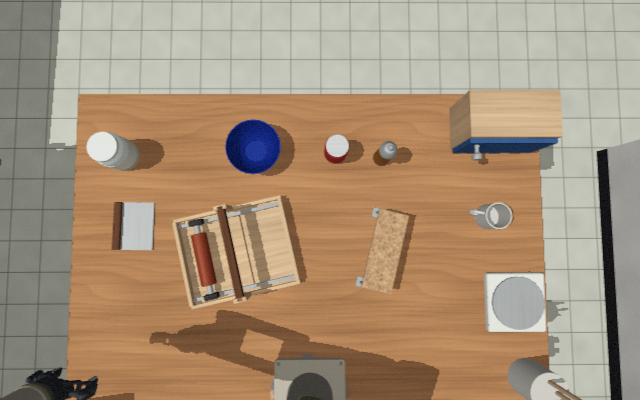

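View pics/scene0.png

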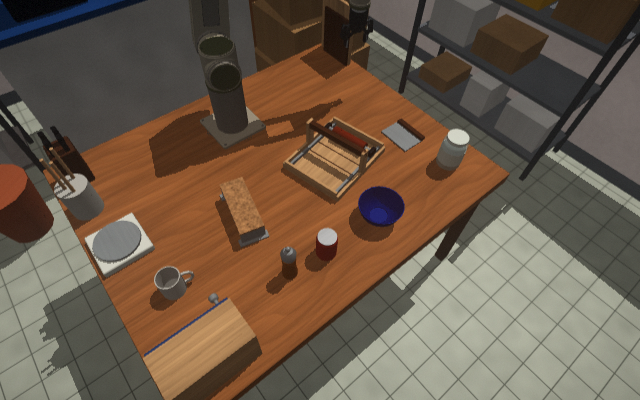

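The top view shows the tray at about (235,252) with the pin on its left (+y) side, and the stand at about (386,250). The path between them is clear. Next I refine the poses by fitting outlines.

```bash
cat >> h.py <<'E'
from scipy.optimize import minimize
def box(sx,sy,z0,z1): return np.array([[a*sx/2,b*sy/2,c] for a in(-1,1) for b in(-1,1) for c in(z0,z1)])
TRAY=[box(.28,.34,0,.03),np.vstack([box(.28,.34,0,.045)]),box(.268,.022,.11,.14)]
STAND=[box(.24,.09,.06,.075)]
def render(n,parts,p,S=4):
    c,s=np.cos(p[2]),np.sin(p[2]); R=np.array([[c,-s,0],[s,c,0],[0,0,1]]); im=np.zeros((400*S,640*S),np.uint8)
    for P in parts:
        uv=proj(n,P@R.T+[p[0],p[1],p[3] if len(p)>3 else 0]); h=cv2.convexHull((uv*S+S/2).astype(np.float32)).round().astype(np.int32); cv2.fillConvexPoly(im,h,255)
    return cv2.resize(im,(640,400),interpolation=cv2.INTER_AREA)/255.
def fit(n,parts,mask,p0):
    m=mask.astype(float)
    f=lambda p: np.abs(render(n,parts,p)-m).sum()
    p0=np.array(p0,float)
    r=minimize(f,p0,method="Nelder-Mead",options=dict(initial_simplex=np.vstack([p0]+[p0+d for d in np.diag([.02,.02,.1])]),xatol=1e-4,fatol=.5))
    return r.x,r.fun/m.sum()
E
python3 - <<'E'
from h import *
im=ctrl.get_image("top")
T=ctrl.masks_of("top","tray")[0]["mask"]
p,e=fit("top",TRAY,T,[.44,.21,.22]); print("tray",p.round(4),e.round(3))
S=ctrl.masks_of("top","stand")[0]["mask"]; q,e2=fit("top",STAND,S,[.44,-.21,-.22]); print("stand",q.round(4),e2.round(3))
pm=ctrl.masks_of("top","pin")[0]["mask"]
c=cv2.minAreaRect(np.argwhere(pm)[:,::-1].astype(np.float32)); w=ray("top",c[0],.045)
d=w[:2]-p[:2]; print("pin y",-np.sin(p[2])*d[0]+np.cos(p[2])*d[1], "x",np.cos(p[2])*d[0]+np.sin(p[2])*d[1])
# dark bar check
o=im[:,:,::-1].copy()
for P,par in((p,TRAY),(q,STAND)):
    for part in par:
        r=(render("top",[part],P)>.5).astype(np.uint8); cs,_=cv2.findContours(r,0,1); cv2.drawContours(o,cs,-1,(0,255,0),1)
cv2.imwrite("pics/fit.png",cv2.resize(o[180:320,150:430],(800,400),interpolation=cv2.INTER_CUBIC))
E
```

```text
tray [0.4413 0.2277 0.2265] 0.023
stand [ 0.4428 -0.2262 -0.2456] 0.065
pin y 0.09682310710545874 x -0.0014002455760149246
```

View pics/fit.png

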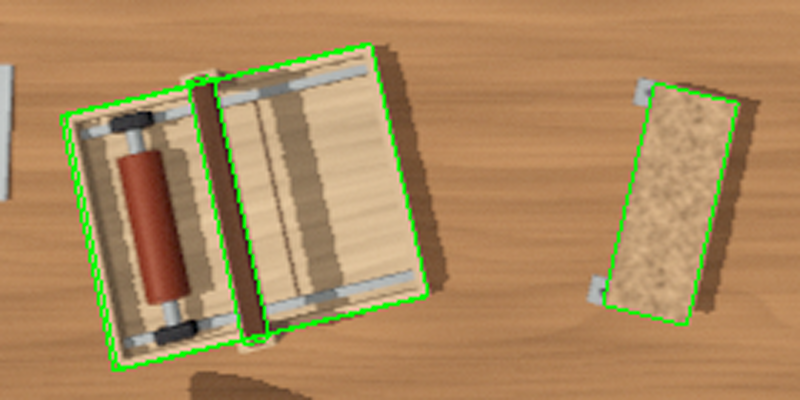

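The fit is within a pixel on tray, bar and stand, and the pin is at y ≈ +95 mm. I'll turn the tool first, then travel.

Emit:
jog_arm(rows=[{"wz":-0.93},{"wz":-0.93},{"wz":-0.93},{"wz":-0.93},{"wz":-0.93},{"x":-0.14,"y":-0.27},{"x":-0.14,"y":-0.27},{"x":-0.14,"y":-0.27},{"x":-0.14,"y":-0.27},{"x":-0.14,"y":-0.27},{"x":-0.14,"y":-0.27},{"x":-0.14,"y":-0.27}], claw=-1)

```text
invalid input at $.rows[0]: expected keys x, y, z, wx, wy, wz
```

Emit:
jog_arm(rows=[{"x":-0.14,"y":-0.27},{"x":-0.14,"y":-0.27},{"x":-0.14,"y":-0.3},{},{}])

```text
invalid input at $.rows[0]: expected keys x, y, z, wx, wy, wz
```

```bash
cat >> h.py <<'E'
def go(target,yaw):
    s=ctrl.read_state(); R=cv2.Rodrigues(np.array(s["eef_rot"],float))[0]
    Rd=np.array([[-np.cos(yaw),-np.sin(yaw),0],[-np.sin(yaw),np.cos(yaw),0],[0,0,-1]]).astype(float)
    print("t",round(s["t"],2),"pos",np.round(s["ee_pos"],4),"shift(share)",((R.T@(np.array(target)-s["ee_pos"]))/.15).round(3),"turn(share)",(cv2.Rodrigues(R.T@Rd)[0].ravel()/.1).round(3),"F",np.round(s["contact_force"],2),"M",np.round(s["torque"],3),"gap",round(s["finger_gap"],4))
E
python3 -c "
from h import *
go([.4413,.2277,.131],.2265)"
```

```text
t 0.8 pos [0.1419 0.583  0.2174] shift(share) [-2.5   -1.829  0.576] turn(share) [ 0.     0.    -4.653] F [0.06 0.32 0.48] M [ 0.047 -0.038 -0.013] gap 0.0852
```

Emit:
jog_arm(rows=[{"x":0,"y":0,"z":0,"wx":0,"wy":0,"wz":-0.93},{"x":0,"y":0,"z":0,"wx":0,"wy":0,"wz":-0.93},{"x":0,"y":0,"z":0,"wx":0,"wy":0,"wz":-0.93},{"x":0,"y":0,"z":0,"wx":0,"wy":0,"wz":-0.93},{"x":0,"y":0,"z":0,"wx":0,"wy":0,"wz":-0.93},{"x":-0.14,"y":-0.27,"z":0,"wx":0,"wy":0,"wz":0},{"x":-0.14,"y":-0.27,"z":0,"wx":0,"wy":0,"wz":0},{"x":-0.14,"y":-0.27,"z":0,"wx":0,"wy":0,"wz":0},{"x":-0.14,"y":-0.27,"z":0,"wx":0,"wy":0,"wz":0},{"x":-0.14,"y":-0.27,"z":0,"wx":0,"wy":0,"wz":0},{"x":-0.14,"y":-0.27,"z":0,"wx":0,"wy":0,"wz":0},{"x":-0.14,"y":-0.27,"z":0,"wx":0,"wy":0,"wz":0}], claw=-1)

```text
t: 2.0
ee_pos: [0.3497, 0.3382, 0.2177]
eef_rot: [-0.355, 3.121, 0.001]
contact_force: [0.9, 0.4, 0.6]
finger_gap: 0.0853
gripper_force: 0.0
```

Emit:
jog_arm(rows=[{"x":-0.14,"y":-0.27,"z":0,"wx":0,"wy":0,"wz":0},{"x":-0.14,"y":-0.27,"z":0,"wx":0,"wy":0,"wz":0},{"x":-0.14,"y":-0.3,"z":0,"wx":0,"wy":0,"wz":0},{"x":0,"y":0,"z":0,"wx":0,"wy":0,"wz":0},{"x":0,"y":0,"z":0,"wx":0,"wy":0,"wz":0}])

```text
t: 2.5
ee_pos: [0.4389, 0.2301, 0.2174]
eef_rot: [0.349, -3.122, -0.0]
contact_force: [-0.7, -0.4, 0.2]
finger_gap: 0.0852
gripper_force: 0.0
```

```bash
python3 -c "
from h import *
go([.4413,.2277,.131],.2265)"
```

```text
t 2.5 pos [0.4389 0.2301 0.2174] shift(share) [-0.012 -0.019  0.576] turn(share) [ 0.002 -0.001 -0.035] F [-0.72 -0.36  0.25] M [ 0.066 -0.009  0.018] gap 0.0852
```

Emit:
jog_arm(rows=[{"x":-0.012,"y":-0.019,"z":0.144,"wx":0,"wy":0,"wz":-0.03},{"x":0,"y":0,"z":0.144,"wx":0,"wy":0,"wz":0},{"x":0,"y":0,"z":0.144,"wx":0,"wy":0,"wz":0},{"x":0,"y":0,"z":0.144,"wx":0,"wy":0,"wz":0},{"x":0,"y":0,"z":0,"wx":0,"wy":0,"wz":0},{"x":0,"y":0,"z":0,"wx":0,"wy":0,"wz":0}])

```text
t: 3.1
ee_pos: [0.4399, 0.2296, 0.1312]
eef_rot: [0.362, -3.12, -0.0]
contact_force: [0.3, 0.7, 0.0]
finger_gap: 0.0859
gripper_force: 0.0
```

Emit:
jog_arm(rows=[{"x":0,"y":0,"z":0,"wx":0,"wy":0,"wz":0},{"x":0,"y":0,"z":0,"wx":0,"wy":0,"wz":0},{"x":0,"y":0,"z":0,"wx":0,"wy":0,"wz":0},{"x":0,"y":0,"z":0,"wx":0,"wy":0,"wz":0},{"x":0,"y":0,"z":0,"wx":0,"wy":0,"wz":0},{"x":0,"y":0,"z":0,"wx":0,"wy":0,"wz":0},{"x":0,"y":0,"z":0,"wx":0,"wy":0,"wz":0},{"x":0,"y":0,"z":0,"wx":0,"wy":0,"wz":0}], claw=1)

```text
t: 3.9
ee_pos: [0.4408, 0.2286, 0.1309]
eef_rot: [0.359, -3.121, 0.0]
contact_force: [-0.4, -0.9, 0.6]
finger_gap: -0.0002
gripper_force: 0.0
```

```bash
cat >> h.py <<'E'
def wst():
    s=ctrl.read_state(); R=cv2.Rodrigues(np.array(s["eef_rot"],float))[0]
    return s,R,np.array(s["ee_pos"])
def piny(z=.045,off=(0,0)):
    """pin y in the gripped tray's frame: TCP is 131 mm over the underside; pin center plane 91 mm ahead along tool z"""
    s,R,p=wst(); ctrl.get_image("top"); r=ctrl.masks_of("top","pin")
    if not r: return None
    rects=[cv2.minAreaRect(np.argwhere(x["mask"])[:,::-1].astype(np.float32)) for x in r]
    c=rects[0]; m=r[0]["mask"]
    K,Rc,t=cam("top"); o=-Rc.T@t; d=Rc.T@np.linalg.inv(K)@np.array([*c[0],1.])
    o2=R.T@(o-p); d2=R.T@d; h=.131-z
    q=o2+d2*(h-o2[2])/d2[2]
    tilt=np.arctan2(R[2,1],-R[2,2])
    return round(s["t"],2),"y",round(q[1],4),"x",round(q[0],4),"+y end up rad",round(tilt,4),"score",round(r[0]["score"],2),np.round(c[1],0),"M",np.round(R.T@s["torque"],3),"F",np.round(s["contact_force"],1)
E
python3 -c "
from h import *
go([.4413,.2277,.131],.2265); print(piny()); print(piny())"
```

```text
t 3.9 pos [0.4408 0.2286 0.1309] shift(share) [-0.002 -0.007 -0.   ] turn(share) [-0.    -0.001  0.026] F [-0.39 -0.93  0.59] M [-0.007  0.001  0.047] gap -0.0002
(3.9, 'y', np.float64(0.0972), 'x', np.float64(0.0002), '+y end up rad', np.float64(-0.0), 'score', 0.6, array([81., 15.]), 'M', array([ 0.007,  0.003, -0.047]), 'F', array([-0.4, -0.9,  0.6]))
(4.0, 'y', np.float64(0.096), 'x', np.float64(0.0014), '+y end up rad', np.float64(-0.0), 'score', 0.93, array([82., 16.]), 'M', array([-0.043, -0.003, -0.012]), 'F', array([ 0.3, -0.3,  0.3]))
```

```bash
python3 -c "
from h import *
a=ctrl.get_image('top')[170:330,150:360]; b=ctrl.get_image('scene')[80:220,250:430]
cv2.imwrite('pics/g1.png',np.hstack([cv2.resize(a,(400,305)),cv2.resize(b,(392,305))])[:,:,::-1])"
```

```text
(no output)
```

View pics/g1.png

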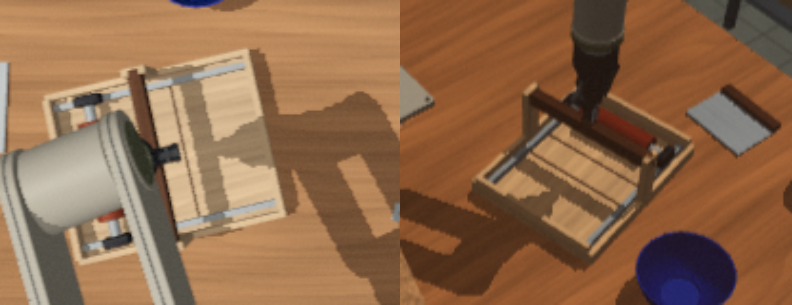

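```bash
python3 -c "
from h import *
b=ctrl.get_image('wrist'); print(ctrl.read_state()['finger_gap'],ctrl.camera_info('wrist')['hand_eye'])
cv2.imwrite('pics/w1.png',b[:,:,::-1])"
```

```text
0.00022653796511393735 [[-2.64321501e-04 -9.56782128e-01 -2.90805589e-01  7.52834785e-02]
 [ 9.99999949e-01 -3.04361336e-04  9.24535147e-05  7.37258109e-04]
 [-1.76967848e-04 -2.90805550e-01  9.56782160e-01 -1.56723175e-01]
 [ 0.00000000e+00  0.00000000e+00  0.00000000e+00  1.00000000e+00]]
```

View pics/w1.png

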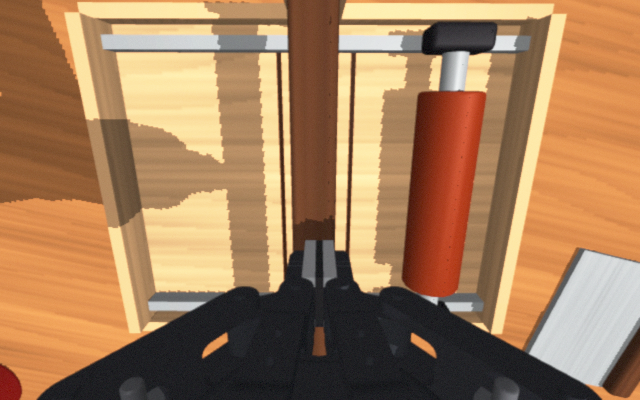

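```bash
python3 -c "
from h import *
i=ctrl.camera_info('wrist'); K=np.array(i['K']); H=np.array(i['hand_eye']); print(K.round(1).tolist())
def pr(P):
    c=np.linalg.inv(H)@np.array([*P,1]); u=K@c[:3]; return (u[:2]/u[2]).round(0)
# tool coords: x_tool=-tray x, y same
for z in (.025,.012,0,-.01): print('tip z',z,pr([0,0,z]),pr([.011,0,z]))
for h in (.045,): 
  for a in(-1,1):
    for b in(-1,1): print('corner',a,b,pr([-a*.14,b*.17,.131-h]))
for b in(-1,1): print('bar top far end',pr([-.134,b*.011,-.009]), 'mid',pr([-.05,b*.011,-.009]))
P=np.array([[.14,-.17,.045],[.14,.17,.045],[-.14,-.17,.045],[-.14,.17,.045]])
"
```

```text
[[318.4, 0.0, 318.8], [0.0, 318.4, 197.7], [0.0, 0.0, 1.0]]
tip z 0.025 [318. 229.] [318. 212.]
tip z 0.012 [318. 238.] [318. 220.]
tip z 0 [317. 247.] [317. 228.]
tip z -0.01 [317. 255.] [317. 235.]
corner -1 -1 [64.  0.]
corner -1 1 [571.  -0.]
corner 1 -1 [134. 344.]
corner 1 1 [502. 344.]
bar top far end [300. 445.] mid [298. 335.]
bar top far end [335. 445.] mid [337. 335.]
```

```bash
python3 -c "
from h import *
i=ctrl.camera_info('wrist'); K=np.array(i['K']); H=np.array(i['hand_eye'])
def pr(P):
    c=np.linalg.inv(H)@np.array([*P,1]); u=K@c[:3]; return (u[:2]/u[2]).round(0)
for z in (-.009,0,.021): print('bar z',z,[(x,pr([x,-.011,z]),pr([x,.011,z])) for x in (.03,.05,.08,.1)])
P=np.array([[-.14,-.17,.045],[-.14,.17,.045],[.14,-.17,.045],[.14,.17,.045],[-.14,-.17,.03]][:4])
U=np.array([[65,14],[566,14],[135,333],[497,333.]])
ok,r,t=cv2.solvePnP(P,U,K,None); M=np.eye(4); M[:3,:3]=cv2.Rodrigues(r)[0]; M[:3,3]=t.ravel()
T=H@M; print(T.round(4)); print('bar in tool',(T@[0,0,.125,1]).round(4))
# project pads open positions etc
"
```

```text
bar z -0.009 [(0.03, array([295., 198.]), array([340., 198.])), (0.05, array([294., 158.]), array([341., 158.])), (0.08, array([292.,  90.]), array([342.,  90.])), (0.1, array([291.,  40.]), array([343.,  40.]))]
bar z 0 [(0.03, array([296., 193.]), array([339., 193.])), (0.05, array([295., 154.]), array([340., 154.])), (0.08, array([294.,  90.]), array([341.,  90.])), (0.1, array([293.,  43.]), array([342.,  43.]))]
bar z 0.021 [(0.03, array([298., 183.]), array([337., 183.])), (0.05, array([298., 148.]), array([337., 148.])), (0.08, array([297.,  92.]), array([338.,  92.])), (0.1, array([296.,  50.]), array([339.,  50.]))]
[[-9.989e-01 -9.000e-04 -4.610e-02 -3.700e-03]
 [-9.000e-04  1.000e+00 -0.000e+00 -1.700e-03]
 [ 4.610e-02  0.000e+00 -9.989e-01  1.392e-01]
 [ 0.000e+00  0.000e+00  0.000e+00  1.000e+00]]
bar in tool [-0.0095 -0.0017  0.0144  1.    ]
```

```bash
python3 -c "
from h import *
s,R,p=wst()
im=ctrl.get_image('scene')[:,:,::-1]
uv=[proj('scene',p+R@np.array([0,0,z]))[0] for z in (-.06,-.017,0,.025)]
c=proj('scene',p)[0].astype(int); x0,y0=c[0]-40,c[1]-45
o=cv2.resize(im[y0:y0+75,x0:x0+100],(800,600),interpolation=cv2.INTER_CUBIC)
for u,col in zip(uv,((255,0,0),(0,255,255),(0,255,0),(0,0,255))): cv2.circle(o,tuple(int(v) for v in ((u-[x0,y0])*8+4)),4,col,-1)
cv2.imwrite('pics/s1.png',o)"
```

```text
(no output)
```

View pics/s1.png

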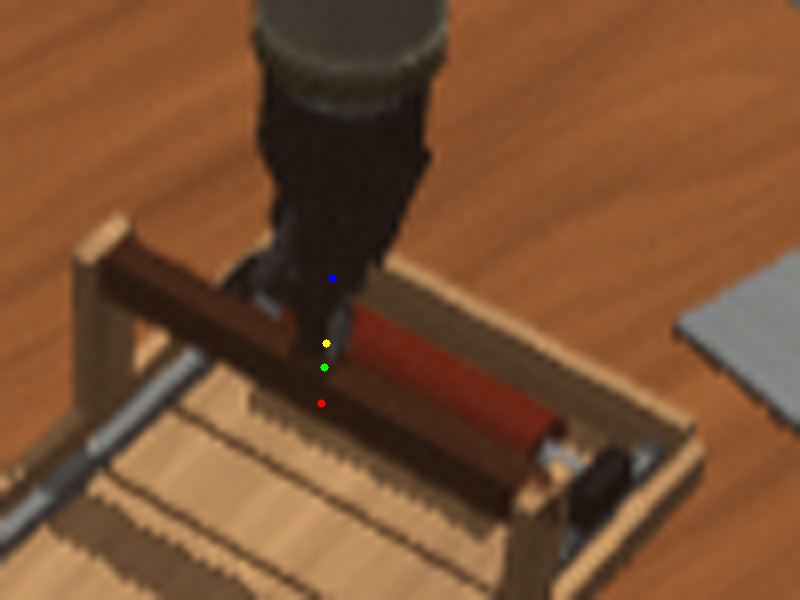

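Emit:
jog_arm(rows=[{"x":0,"y":0,"z":-0.2,"wx":0,"wy":0,"wz":0},{"x":0,"y":0,"z":-0.2,"wx":0,"wy":0,"wz":0},{"x":0,"y":0,"z":0,"wx":0,"wy":0,"wz":0}])

```text
t: 4.6
ee_pos: [0.4433, 0.2296, 0.1959]
eef_rot: [-0.358, 3.114, 0.003]
contact_force: [0.4, -0.1, 0.7]
finger_gap: -0.0001
gripper_force: 0.0
```

```bash
python3 -c "
from h import *
b=ctrl.get_image('wrist'); a=ctrl.get_image('scene'); s,R,p=wst(); print(p,s['finger_gap'],s['contact_force'])
im=a[:,:,::-1]; c=proj('scene',p)[0].astype(int); x0,y0=c[0]-40,c[1]-45
o=cv2.resize(im[y0:y0+75,x0:x0+80],(400,375),interpolation=cv2.INTER_CUBIC)
for z,col in zip((-.06,-.017,0,.025),((255,0,0),(0,255,255),(0,255,0),(0,0,255))):
    u=proj('scene',p+R@np.array([0,0,z]))[0]; cv2.circle(o,tuple(int(v) for v in ((u-[x0,y0])*5+2)),3,col,-1)
w=cv2.resize(b[180:320,240:390,::-1],(400,375)); cv2.imwrite('pics/s2.png',np.hstack([o,w]))"
```

```text
[0.44139537 0.22889032 0.19182901] -1.1280014544227744e-05 [-0.09043453  0.39326389 -0.00548009]
```

View pics/s2.png

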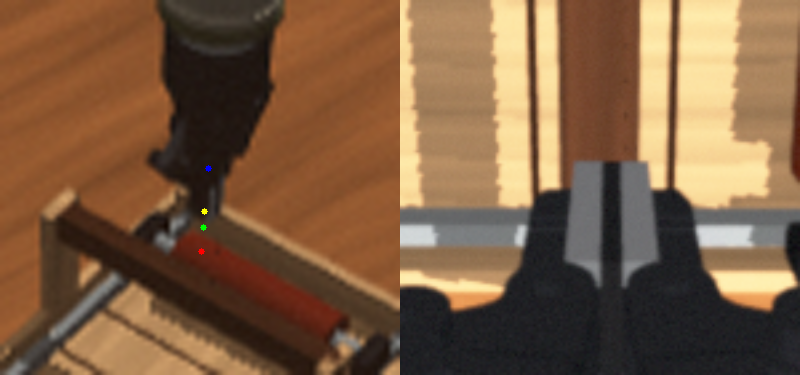

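The wrist and scene crops show the shut fingertips about 15 mm behind the reported TCP, not 25 mm ahead, so they closed above the bar. I'll open and go about 37 mm lower.

Emit:
jog_arm(rows=[{"x":0,"y":0,"z":0,"wx":0,"wy":0,"wz":0},{"x":0,"y":0,"z":0,"wx":0,"wy":0,"wz":0},{"x":0,"y":0,"z":0,"wx":0,"wy":0,"wz":0},{"x":0,"y":0,"z":0,"wx":0,"wy":0,"wz":0},{"x":0,"y":0,"z":0,"wx":0,"wy":0,"wz":0},{"x":0,"y":-0.007,"z":0.13,"wx":0,"wy":0,"wz":0.02},{"x":0,"y":0,"z":0.13,"wx":0,"wy":0,"wz":0},{"x":0,"y":0,"z":0.13,"wx":0,"wy":0,"wz":0},{"x":0,"y":0,"z":0.13,"wx":0,"wy":0,"wz":0},{"x":0,"y":0,"z":0.13,"wx":0,"wy":0,"wz":0},{"x":0,"y":0,"z":0,"wx":0,"wy":0,"wz":0},{"x":0,"y":0,"z":0,"wx":0,"wy":0,"wz":0}], claw=-1)

```text
t: 5.9
ee_pos: [0.4408, 0.2275, 0.0936]
eef_rot: [0.356, -3.121, 0.0]
contact_force: [0.4, 0.1, -0.4]
finger_gap: 0.0857
gripper_force: 0.0
```

```bash
python3 -c "
from h import *
go([.4413,.2277,.094],.2265)
b=ctrl.get_image('wrist'); cv2.imwrite('pics/w2.png',b[:,:,::-1])"
```

```text
t 5.9 pos [0.4408 0.2275 0.0936] shift(share) [-0.004  0.    -0.003] turn(share) [-0.002 -0.009  0.007] F [ 0.39  0.14 -0.38] M [-0.009 -0.043  0.054] gap 0.0857
```

View pics/w2.png

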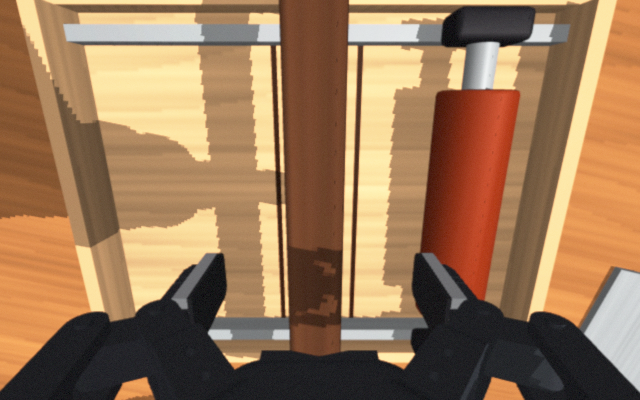

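The fingers straddle the bar, with tips about 16 mm below its top (depth from pixel widths), so I close.

Emit:
jog_arm(rows=[{"x":0,"y":0,"z":0,"wx":0,"wy":0,"wz":0},{"x":0,"y":0,"z":0,"wx":0,"wy":0,"wz":0},{"x":0,"y":0,"z":0,"wx":0,"wy":0,"wz":0},{"x":0,"y":0,"z":0,"wx":0,"wy":0,"wz":0},{"x":0,"y":0,"z":0,"wx":0,"wy":0,"wz":0},{"x":0,"y":0,"z":0,"wx":0,"wy":0,"wz":0},{"x":0,"y":0,"z":0,"wx":0,"wy":0,"wz":0},{"x":0,"y":0,"z":0,"wx":0,"wy":0,"wz":0}], claw=1)

```text
t: 6.75
ee_pos: [0.4415, 0.2273, 0.0941]
eef_rot: [-0.356, 3.121, -0.001]
contact_force: [-0.4, -4.2, 6.5]
finger_gap: 0.0214
gripper_force: 61.1
```

```bash
sed -i 's/h=.131-z/h=.094-z/' h.py; python3 -c "
from h import *
go([.4413,.2277,.094],.2265); print(piny()); print(piny())"
```

```text
t 6.75 pos [0.4415 0.2273 0.0941] shift(share) [0.001 0.003 0.001] turn(share) [-0.007  0.008  0.006] F [-0.45 -4.23  6.46] M [-0.684 -0.015  0.062] gap 0.0214
(6.75, 'y', np.float64(0.098), 'x', np.float64(0.0023), '+y end up rad', np.float64(-0.0007), 'score', 0.77, array([81., 16.]), 'M', array([ 0.67 ,  0.139, -0.063]), 'F', array([-0.4, -4.2,  6.5]))
(6.85, 'y', np.float64(0.0977), 'x', np.float64(0.0027), '+y end up rad', np.float64(-0.0006), 'score', 0.94, array([81., 14.]), 'M', array([ 0.625,  0.134, -0.035]), 'F', array([-0.1, -3.5,  6.2]))
```

Emit:
jog_arm(rows=[{"x":0,"y":0,"z":-0.16,"wx":0,"wy":0,"wz":0},{"x":0,"y":0,"z":-0.16,"wx":-0.4,"wy":0,"wz":0},{"x":0,"y":0,"z":-0.16,"wx":0,"wy":0,"wz":0},{"x":0,"y":0,"z":-0.16,"wx":0,"wy":0,"wz":0},{"x":0,"y":0,"z":0,"wx":0,"wy":0,"wz":0},{"x":0,"y":0,"z":0,"wx":0.3,"wy":0,"wz":0}])

```text
t: 7.55
ee_pos: [0.4411, 0.2252, 0.188]
eef_rot: [0.354, -3.119, -0.015]
contact_force: [-0.6, -1.0, -8.7]
finger_gap: 0.0211
gripper_force: 60.3
```

```bash
python3 -c "
from h import *
go([.4413,.2277,.194],.2265); print(piny()); print(piny())"
```

```text
t 7.55 pos [0.4411 0.2252 0.188 ] shift(share) [-0.005  0.016 -0.04 ] turn(share) [ 0.098 -0.012 -0.002] F [-0.6  -0.98 -8.71] M [-0.244  0.16   0.123] gap 0.0211
(7.55, 'y', np.float64(0.0776), 'x', np.float64(0.0019), '+y end up rad', np.float64(0.0098), 'score', 0.77, array([89., 17.]), 'M', array([ 0.202,  0.212, -0.121]), 'F', array([-0.6, -1. , -8.7]))
(7.65, 'y', np.float64(0.0706), 'x', np.float64(-0.0008), '+y end up rad', np.float64(0.0092), 'score', 0.74, array([89., 16.]), 'M', array([ 0.153,  0.059, -0.024]), 'F', array([-1.1, -0.2, -8.9]))
```

Emit:
jog_arm(rows=[{"x":0,"y":0,"z":0,"wx":0.04,"wy":0,"wz":0},{"x":0,"y":0,"z":0,"wx":0,"wy":0,"wz":0},{"x":0,"y":0,"z":0,"wx":0,"wy":0,"wz":0},{"x":0,"y":0,"z":0,"wx":0,"wy":0,"wz":0}])

```text
t: 8.15
ee_pos: [0.4415, 0.2257, 0.1894]
eef_rot: [0.356, -3.121, -0.01]
contact_force: [0.4, -0.5, -7.8]
finger_gap: 0.0209
gripper_force: 60.3
```

```bash
python3 -c "
from h import *
print(piny()); print(piny())"
```

```text
(8.15, 'y', np.float64(-0.0115), 'x', np.float64(0.0022), '+y end up rad', np.float64(0.0062), 'score', 0.8, array([87., 12.]), 'M', array([-0.039, -0.025, -0.01 ]), 'F', array([ 0.4, -0.5, -7.8]))
(8.25, 'y', np.float64(-0.0174), 'x', np.float64(0.0012), '+y end up rad', np.float64(0.0062), 'score', 0.73, array([88., 15.]), 'M', array([-0.022, -0.046, -0.015]), 'F', array([-0.1,  0.4, -7.8]))
```

Emit:
jog_arm(rows=[{"x":0,"y":0,"z":0,"wx":0.4,"wy":0,"wz":0},{"x":0,"y":0,"z":0,"wx":0,"wy":0,"wz":0},{"x":0,"y":0,"z":0,"wx":0,"wy":0,"wz":0},{"x":0,"y":0,"z":0,"wx":-0.36,"wy":0,"wz":0}])

```text
t: 8.75
ee_pos: [0.4412, 0.2264, 0.1894]
eef_rot: [0.358, -3.121, -0.005]
contact_force: [-0.5, -0.0, -7.9]
finger_gap: 0.021
gripper_force: 60.3
```

```bash
sed -i 's/"score",round(r\[0\]\["score"\],2)/"edges",edges(m,R,p,h)/' h.py; cat >> h.py <<'E'
def edges(m,R,p,h):
    # -y and +y edge of the barrel in tray frame, from mask pixels near the axis' middle
    K,Rc,t=cam("top"); o=R.T@(-Rc.T@t-p); a=np.argwhere(m)[:,::-1]
    d=R.T@Rc.T@np.linalg.inv(K)@np.c_[a,np.ones(len(a))].T
    q=o[:,None]+d*(h-o[2])/d[2]; k=np.abs(q[0])<.07
    return np.round(np.percentile(q[1,k],[2,98]),4) if k.any() else None
E
python3 -c "
from h import *
print(piny()); print(piny());print(piny())"
```

```text
(8.75, 'y', np.float64(-0.0559), 'x', np.float64(0.002), '+y end up rad', np.float64(0.0032), 'edges', array([-0.0808, -0.0314]), array([89., 19.]), 'M', array([-0.165,  0.025, -0.002]), 'F', array([-0.5, -0. , -7.9]))
(8.85, 'y', np.float64(-0.0567), 'x', np.float64(0.0027), '+y end up rad', np.float64(0.0033), 'edges', array([-0.0804, -0.0328]), array([89., 18.]), 'M', array([-0.038, -0.001,  0.023]), 'F', array([-0.6, -1.1, -7.7]))
(8.95, 'y', np.float64(-0.0583), 'x', np.float64(0.0016), '+y end up rad', np.float64(0.0017), 'edges', array([-0.0806, -0.0352]), array([88., 18.]), 'M', array([-0.102, -0.046,  0.035]), 'F', array([ 0.1,  0.5, -7.6]))
```

Emit:
jog_arm(rows=[{"x":0,"y":0,"z":0,"wx":0.3,"wy":0,"wz":0},{"x":0,"y":0,"z":0,"wx":0,"wy":0,"wz":0},{"x":0,"y":0,"z":0,"wx":0,"wy":0,"wz":0},{"x":0,"y":0,"z":0,"wx":-0.26,"wy":0,"wz":0},{"x":0,"y":0,"z":0,"wx":0,"wy":0,"wz":0}])

```text
t: 9.55
ee_pos: [0.4415, 0.2256, 0.1894]
eef_rot: [-0.356, 3.121, -0.001]
contact_force: [-0.3, -0.2, -7.0]
finger_gap: 0.0212
gripper_force: 60.3
```

```bash
python3 -c "
from h import *
print(piny()); print(piny())"
```

```text
(9.55, 'y', np.float64(-0.0472), 'x', np.float64(0.002), '+y end up rad', np.float64(-0.0006), 'edges', array([-0.07 , -0.024]), array([88., 17.]), 'M', array([-0.066,  0.027, -0.016]), 'F', array([-0.3, -0.2, -7. ]))
(9.65, 'y', np.float64(-0.042), 'x', np.float64(0.0019), '+y end up rad', np.float64(-0.0019), 'edges', array([-0.0666, -0.0193]), array([88., 18.]), 'M', array([-0.161, -0.043, -0.022]), 'F', array([ 0.8, -0.4, -8.7]))
```

Emit:
jog_arm(rows=[{"x":0,"y":0,"z":0,"wx":0.03,"wy":0,"wz":0},{"x":0,"y":0,"z":0,"wx":0,"wy":0,"wz":0},{"x":0,"y":0,"z":0,"wx":0,"wy":0,"wz":0},{"x":0,"y":0,"z":0,"wx":0,"wy":0,"wz":0},{"x":0,"y":0,"z":0,"wx":0,"wy":0,"wz":0}])

```text
t: 10.25
ee_pos: [0.4414, 0.2258, 0.1895]
eef_rot: [-0.356, 3.121, -0.008]
contact_force: [-0.0, -0.3, -8.4]
finger_gap: 0.021
gripper_force: 60.3
```

```bash
python3 -c "
from h import *
print(piny()); print(piny())"
```

```text
(10.25, 'y', np.float64(-0.0253), 'x', np.float64(0.0019), '+y end up rad', np.float64(-0.005), 'edges', array([-0.049 , -0.0019]), array([88., 18.]), 'M', array([-0.055,  0.012, -0.017]), 'F', array([-0. , -0.3, -8.4]))
(10.35, 'y', np.float64(-0.023), 'x', np.float64(0.0041), '+y end up rad', np.float64(-0.005), 'edges', array([-0.0451, -0.0011]), array([88., 17.]), 'M', array([-0.054, -0.053,  0.023]), 'F', array([-0.3,  0.6, -7.7]))
```

Emit:
jog_arm(rows=[{"x":0,"y":0,"z":0,"wx":0,"wy":0,"wz":0},{"x":0,"y":0,"z":0,"wx":-0.03,"wy":0,"wz":0},{"x":0,"y":0,"z":0,"wx":0,"wy":0,"wz":0},{"x":0,"y":0,"z":0,"wx":0,"wy":0,"wz":0},{"x":0,"y":0,"z":0,"wx":0,"wy":0,"wz":0},{"x":0,"y":0,"z":0,"wx":0,"wy":0,"wz":0}])

```text
t: 11.05
ee_pos: [0.4415, 0.2257, 0.1895]
eef_rot: [-0.356, 3.121, -0.003]
contact_force: [0.5, 0.8, -7.9]
finger_gap: 0.0211
gripper_force: 60.3
```

```bash
python3 -c "
from h import *
print(piny()); print(piny())"
```

```text
(11.05, 'y', np.float64(-0.0173), 'x', np.float64(0.0018), '+y end up rad', np.float64(-0.002), 'edges', array([-0.0374,  0.0026]), array([88., 15.]), 'M', array([0.007, 0.017, 0.006]), 'F', array([ 0.5,  0.8, -7.9]))
(11.15, 'y', np.float64(-0.0174), 'x', np.float64(0.0025), '+y end up rad', np.float64(-0.002), 'edges', array([-0.0366,  0.0024]), array([88., 15.]), 'M', array([0.021, 0.012, 0.009]), 'F', array([-0.3, -0.5, -7.4]))
```

Pin is resting at about −13 mm (from its visible edge). I'll hold here for the four seconds.

Emit:
jog_arm(rows=[{"x":0,"y":0,"z":0,"wx":0,"wy":0,"wz":0},{"x":0,"y":0,"z":0,"wx":0,"wy":0,"wz":0},{"x":0,"y":0,"z":0,"wx":0,"wy":0,"wz":0},{"x":0,"y":0,"z":0,"wx":0,"wy":0,"wz":0},{"x":0,"y":0,"z":0,"wx":0,"wy":0,"wz":0},{"x":0,"y":0,"z":0,"wx":0,"wy":0,"wz":0},{"x":0,"y":0,"z":0,"wx":0,"wy":0,"wz":0},{"x":0,"y":0,"z":0,"wx":0,"wy":0,"wz":0},{"x":0,"y":0,"z":0,"wx":0,"wy":0,"wz":0},{"x":0,"y":0,"z":0,"wx":0,"wy":0,"wz":0}])

```text
t: 12.25
ee_pos: [0.4415, 0.2258, 0.1895]
eef_rot: [-0.356, 3.121, -0.003]
contact_force: [-0.5, 1.1, -8.5]
finger_gap: 0.0212
gripper_force: 60.3
```

```bash
python3 -c "
from h import *
print(piny()); print(piny())"
```

```text
(12.25, 'y', np.float64(-0.0181), 'x', np.float64(0.0019), '+y end up rad', np.float64(-0.002), 'edges', array([-0.0382,  0.0029]), array([88., 16.]), 'M', array([-0.052, -0.003,  0.074]), 'F', array([-0.5,  1.1, -8.5]))
(12.35, 'y', np.float64(-0.0169), 'x', np.float64(0.002), '+y end up rad', np.float64(-0.002), 'edges', array([-0.0365,  0.0028]), array([88., 15.]), 'M', array([-0.073, -0.001, -0.055]), 'F', array([-0.2,  0.5, -8. ]))
```

Emit:
jog_arm(rows=[{"x":0,"y":0,"z":0,"wx":0,"wy":0,"wz":0},{"x":0,"y":0,"z":0,"wx":0,"wy":0,"wz":0},{"x":0,"y":0,"z":0,"wx":0,"wy":0,"wz":0},{"x":0,"y":0,"z":0,"wx":0,"wy":0,"wz":0},{"x":0,"y":0,"z":0,"wx":0,"wy":0,"wz":0},{"x":0,"y":0,"z":0,"wx":0,"wy":0,"wz":0},{"x":0,"y":0,"z":0,"wx":0,"wy":0,"wz":0},{"x":0,"y":0,"z":0,"wx":0,"wy":0,"wz":0},{"x":0,"y":0,"z":0,"wx":0,"wy":0,"wz":0},{"x":0,"y":0,"z":0,"wx":0,"wy":0,"wz":0},{"x":0,"y":0,"z":0,"wx":0,"wy":0,"wz":0},{"x":0,"y":0,"z":0,"wx":0,"wy":0,"wz":0}])

```text
t: 13.65
ee_pos: [0.4415, 0.2258, 0.1894]
eef_rot: [-0.356, 3.121, -0.003]
contact_force: [-0.0, 0.8, -8.3]
finger_gap: 0.0212
gripper_force: 60.3
```

Emit:
jog_arm(rows=[{"x":0,"y":0,"z":0,"wx":0,"wy":0,"wz":0},{"x":0,"y":0,"z":0,"wx":0,"wy":0,"wz":0},{"x":0,"y":0,"z":0,"wx":0,"wy":0,"wz":0},{"x":0,"y":0,"z":0,"wx":0,"wy":0,"wz":0},{"x":0,"y":0,"z":0,"wx":0,"wy":0,"wz":0},{"x":0,"y":0,"z":0,"wx":0,"wy":0,"wz":0},{"x":0,"y":0,"z":0,"wx":0,"wy":0,"wz":0},{"x":0,"y":0,"z":0,"wx":0,"wy":0,"wz":0},{"x":0,"y":0,"z":0,"wx":0,"wy":0,"wz":0},{"x":0,"y":0,"z":0,"wx":0,"wy":0,"wz":0},{"x":0,"y":0,"z":0,"wx":0,"wy":0,"wz":0},{"x":0,"y":0,"z":0,"wx":0,"wy":0,"wz":0}])

```text
t: 14.85
ee_pos: [0.4414, 0.2258, 0.1895]
eef_rot: [-0.356, 3.121, -0.003]
contact_force: [-0.1, 1.0, -7.9]
finger_gap: 0.0211
gripper_force: 60.3
```

Emit:
jog_arm(rows=[{"x":0,"y":0,"z":0,"wx":0,"wy":0,"wz":0},{"x":0,"y":0,"z":0,"wx":0,"wy":0,"wz":0},{"x":0,"y":0,"z":0,"wx":0,"wy":0,"wz":0},{"x":0,"y":0,"z":0,"wx":0,"wy":0,"wz":0},{"x":0,"y":0,"z":0,"wx":0,"wy":0,"wz":0},{"x":0,"y":0,"z":0,"wx":0,"wy":0,"wz":0}])

```text
t: 15.45
ee_pos: [0.4415, 0.2258, 0.1895]
eef_rot: [-0.356, 3.121, -0.003]
contact_force: [-0.0, 0.4, -7.9]
finger_gap: 0.0216
gripper_force: 60.3
```

```bash
python3 -c "
from h import *
print(piny()); print(piny()); go([.4428,-.2262,.189],-.2456)"
```

```text
(15.45, 'y', np.float64(-0.0168), 'x', np.float64(0.0027), '+y end up rad', np.float64(-0.002), 'edges', array([-0.0374,  0.0033]), array([87., 15.]), 'M', array([-0.035, -0.036, -0.04 ]), 'F', array([-0. ,  0.4, -7.9]))
(15.55, 'y', np.float64(-0.017), 'x', np.float64(0.0018), '+y end up rad', np.float64(-0.002), 'edges', array([-0.0367,  0.0028]), array([88., 15.]), 'M', array([-0.038,  0.016,  0.005]), 'F', array([ 0.9, -0.6, -7.1]))
t 15.65 pos [0.4414 0.2257 0.1894] shift(share) [ 0.67  -2.938  0.009] turn(share) [-2.000e-02  4.000e-03  4.728e+00] F [-0.47  0.44 -9.21] M [0.083 0.035 0.019] gap 0.0211
```

The hold is done, with the pin at rest from about 11 s to 15.6 s. Next is the carry, with gentle ramps and a small tilt lead.

Emit:
jog_arm(rows=[{"x":0,"y":-0.004,"z":0,"wx":-0.06,"wy":0,"wz":0.04},{"x":0,"y":-0.008,"z":0,"wx":0,"wy":0,"wz":0.08},{"x":0,"y":-0.012,"z":0,"wx":0,"wy":0,"wz":0.08},{"x":0,"y":-0.016,"z":0,"wx":0,"wy":0,"wz":0.08},{"x":0,"y":-0.02,"z":0,"wx":0,"wy":0,"wz":0.08},{"x":0,"y":-0.024,"z":0,"wx":0,"wy":0,"wz":0.08},{"x":0,"y":-0.028,"z":0,"wx":0,"wy":0,"wz":0.08},{"x":0,"y":-0.032,"z":0,"wx":0,"wy":0,"wz":0.08},{"x":0,"y":-0.036,"z":0,"wx":0,"wy":0,"wz":0.08},{"x":0,"y":-0.04,"z":0,"wx":0,"wy":0,"wz":0.08},{"x":0,"y":-0.044,"z":0,"wx":0,"wy":0,"wz":0.08},{"x":0,"y":-0.048,"z":0,"wx":0,"wy":0,"wz":0.08}])

```text
t: 16.85
ee_pos: [0.4496, 0.1791, 0.1893]
eef_rot: [0.211, -3.134, -0.006]
contact_force: [0.4, 0.6, -7.7]
finger_gap: 0.021
gripper_force: 60.3
```

Emit:
jog_arm(rows=[{"x":0,"y":-0.052,"z":0,"wx":0,"wy":0,"wz":0.08},{"x":0,"y":-0.056,"z":0,"wx":0,"wy":0,"wz":0.08},{"x":0,"y":-0.06,"z":0,"wx":0,"wy":0,"wz":0.08},{"x":0,"y":-0.064,"z":0,"wx":0.06,"wy":0,"wz":0.08},{"x":0,"y":-0.064,"z":0,"wx":0,"wy":0,"wz":0.08},{"x":0,"y":-0.064,"z":0,"wx":0,"wy":0,"wz":0.08},{"x":0,"y":-0.064,"z":0,"wx":0,"wy":0,"wz":0.08},{"x":0,"y":-0.064,"z":0,"wx":0,"wy":0,"wz":0.08},{"x":0,"y":-0.064,"z":0,"wx":0,"wy":0,"wz":0.08},{"x":0,"y":-0.064,"z":0,"wx":0,"wy":0,"wz":0.08},{"x":0,"y":-0.064,"z":0,"wx":0,"wy":0,"wz":0.08},{"x":0,"y":-0.064,"z":0,"wx":0,"wy":0,"wz":0.08}])

```text
t: 18.05
ee_pos: [0.4595, 0.0678, 0.1893]
eef_rot: [0.061, -3.141, 0.003]
contact_force: [1.1, -0.9, -7.3]
finger_gap: 0.0213
gripper_force: 60.3
```

Emit:
jog_arm(rows=[{"x":0,"y":-0.064,"z":0,"wx":0,"wy":0,"wz":0.08},{"x":0,"y":-0.064,"z":0,"wx":0,"wy":0,"wz":0.08},{"x":0,"y":-0.064,"z":0,"wx":0,"wy":0,"wz":0.08},{"x":0,"y":-0.064,"z":0,"wx":0,"wy":0,"wz":0.08},{"x":0,"y":-0.064,"z":0,"wx":0,"wy":0,"wz":0.08},{"x":0,"y":-0.064,"z":0,"wx":0,"wy":0,"wz":0.08},{"x":0,"y":-0.064,"z":0,"wx":0,"wy":0,"wz":0.08},{"x":0,"y":-0.064,"z":0,"wx":0,"wy":0,"wz":0.08},{"x":0,"y":-0.064,"z":0,"wx":0,"wy":0,"wz":0.08},{"x":0,"y":-0.064,"z":0,"wx":0,"wy":0,"wz":0.08},{"x":0,"y":-0.064,"z":0,"wx":0,"wy":0,"wz":0.08},{"x":0,"y":-0.064,"z":0,"wx":0,"wy":0,"wz":0.08}])

```text
t: 19.25
ee_pos: [0.4589, -0.0474, 0.1895]
eef_rot: [-0.09, -3.14, 0.003]
contact_force: [0.1, 0.1, -8.1]
finger_gap: 0.0211
gripper_force: 60.3
```

Emit:
jog_arm(rows=[{"x":0,"y":-0.064,"z":0,"wx":0,"wy":0,"wz":0.08},{"x":0,"y":-0.064,"z":0,"wx":0,"wy":0,"wz":0.08},{"x":0,"y":-0.064,"z":0,"wx":0,"wy":0,"wz":0.08},{"x":0,"y":-0.064,"z":0,"wx":0,"wy":0,"wz":0.08},{"x":0,"y":-0.064,"z":0,"wx":0,"wy":0,"wz":0.08},{"x":0,"y":-0.064,"z":0,"wx":0,"wy":0,"wz":0.08},{"x":0,"y":-0.064,"z":0,"wx":0,"wy":0,"wz":0.08},{"x":0,"y":-0.064,"z":0,"wx":0,"wy":0,"wz":0.08},{"x":0,"y":-0.064,"z":0,"wx":0,"wy":0,"wz":0.08},{"x":0,"y":-0.064,"z":0,"wx":0,"wy":0,"wz":0.08},{"x":0,"y":-0.064,"z":0,"wx":0,"wy":0,"wz":0.08},{"x":0,"y":-0.06,"z":0,"wx":0.06,"wy":0,"wz":0.08}])

```text
t: 20.45
ee_pos: [0.4473, -0.1615, 0.1897]
eef_rot: [-0.241, -3.132, 0.013]
contact_force: [-0.4, -0.1, -8.1]
finger_gap: 0.0213
gripper_force: 60.3
```

Emit:
jog_arm(rows=[{"x":0,"y":-0.056,"z":0,"wx":0,"wy":0,"wz":0.08},{"x":0,"y":-0.052,"z":0,"wx":0,"wy":0,"wz":0.08},{"x":0,"y":-0.048,"z":0,"wx":0,"wy":0,"wz":0.08},{"x":0,"y":-0.044,"z":0,"wx":0,"wy":0,"wz":0.08},{"x":0,"y":-0.04,"z":0,"wx":0,"wy":0,"wz":0.08},{"x":0,"y":-0.036,"z":0,"wx":0,"wy":0,"wz":0.08},{"x":0,"y":-0.032,"z":0,"wx":0,"wy":0,"wz":0.08},{"x":0,"y":-0.028,"z":0,"wx":0,"wy":0,"wz":0.08},{"x":0,"y":-0.024,"z":0,"wx":0,"wy":0,"wz":0.08},{"x":0,"y":-0.02,"z":0,"wx":0,"wy":0,"wz":0.08},{"x":0,"y":-0.016,"z":0,"wx":0,"wy":0,"wz":0.08},{"x":0,"y":-0.012,"z":0,"wx":0,"wy":0,"wz":0.04}])

```text
t: 21.65
ee_pos: [0.4361, -0.2208, 0.1903]
eef_rot: [-0.384, -3.118, 0.013]
contact_force: [0.9, 0.2, -8.0]
finger_gap: 0.0213
gripper_force: 60.3
```

Emit:
jog_arm(rows=[{"x":0,"y":-0.008,"z":0,"wx":0,"wy":0,"wz":0},{"x":0,"y":-0.004,"z":0,"wx":-0.06,"wy":0,"wz":0}])

```text
t: 21.85
ee_pos: [0.4357, -0.2224, 0.1903]
eef_rot: [0.383, 3.118, -0.003]
contact_force: [0.4, 0.8, -8.2]
finger_gap: 0.0212
gripper_force: 60.3
```

```bash
python3 -c "
from h import *
print(piny()); print(piny()); go([.4428,-.2262,.189],-.2456)"
```

```text
(21.85, 'y', np.float64(0.0067), 'x', np.float64(-0.0468), '+y end up rad', np.float64(-0.0018), 'edges', array([0.002 , 0.0131]), array([ 4., 51.]), 'M', array([-0.012, -0.043, -0.014]), 'F', array([ 0.4,  0.8, -8.2]))
(21.95, 'y', np.float64(-0.0014), 'x', np.float64(0.001), '+y end up rad', np.float64(-0.0017), 'edges', array([0.0001, 0.014 ]), array([10., 86.]), 'M', array([-0.074, -0.001,  0.033]), 'F', array([ 0.3,  0.2, -8. ]))
t 22.05 pos [ 0.4357 -0.2224  0.1903] shift(share) [-0.052 -0.013  0.008] turn(share) [-0.019  0.008  0.007] F [-0.64 -0.26 -8.59] M [ 0.004 -0.032  0.006] gap 0.0213
```

Emit:
jog_arm(rows=[{"x":-0.013,"y":-0.003,"z":0,"wx":0,"wy":0,"wz":0},{"x":-0.013,"y":-0.004,"z":0,"wx":0,"wy":0,"wz":0},{"x":-0.013,"y":-0.004,"z":0,"wx":0,"wy":0,"wz":0},{"x":-0.013,"y":-0.002,"z":0,"wx":0,"wy":0,"wz":0},{"x":0,"y":0,"z":0.02,"wx":0,"wy":0,"wz":0},{"x":0,"y":0,"z":0.02,"wx":0,"wy":0,"wz":0},{"x":0,"y":0,"z":0.02,"wx":0,"wy":0,"wz":0},{"x":0,"y":0,"z":0.02,"wx":0,"wy":0,"wz":0},{"x":0,"y":0,"z":0.02,"wx":0,"wy":0,"wz":0},{"x":0,"y":0,"z":0.01,"wx":0,"wy":0,"wz":0},{"x":0,"y":0,"z":0,"wx":0,"wy":0,"wz":0}])

```text
t: 23.15
ee_pos: [0.4426, -0.2262, 0.1734]
eef_rot: [0.384, 3.118, -0.003]
contact_force: [-0.9, 1.1, -8.5]
finger_gap: 0.0211
gripper_force: 60.4
```

```bash
python3 -c "
from h import *
print(piny()); go([.4428,-.2262,.169],-.2456)"
```

```text
(23.15, 'y', np.float64(0.0074), 'x', np.float64(-0.0447), '+y end up rad', np.float64(-0.0019), 'edges', array([0.0002, 0.0146]), array([ 5., 53.]), 'M', array([ 0.029, -0.056,  0.007]), 'F', array([-0.9,  1.1, -8.5]))
t 23.25 pos [ 0.4429 -0.2263  0.1739] shift(share) [0.001 0.001 0.032] turn(share) [-0.021  0.01   0.008] F [ 0.6  -0.34 -8.16] M [ 0.048 -0.002 -0.017] gap 0.0211
```

Emit:
jog_arm(rows=[{"x":0,"y":0,"z":0.007,"wx":0,"wy":0,"wz":0},{"x":0,"y":0,"z":0.007,"wx":0,"wy":0,"wz":0},{"x":0,"y":0,"z":0.007,"wx":0,"wy":0,"wz":0},{"x":0,"y":0,"z":0.003,"wx":0,"wy":0,"wz":0},{"x":0,"y":0,"z":0,"wx":0,"wy":0,"wz":0}])

```text
t: 23.75
ee_pos: [0.4428, -0.2262, 0.17]
eef_rot: [0.383, 3.118, -0.003]
contact_force: [0.6, 0.1, -7.7]
finger_gap: 0.0209
gripper_force: 60.4
```

Emit:
jog_arm(rows=[{"x":0,"y":0,"z":0.004,"wx":0,"wy":0,"wz":0},{"x":0,"y":0,"z":0.004,"wx":0,"wy":0,"wz":0},{"x":0,"y":0,"z":0,"wx":0,"wy":0,"wz":0}])

```text
t: 24.05
ee_pos: [0.4429, -0.2264, 0.1692]
eef_rot: [0.383, 3.117, -0.004]
contact_force: [-0.6, 0.3, -6.5]
finger_gap: 0.0209
gripper_force: 60.5
```

Contact is starting (−7.7 → −6.5 N). I go a little lower.

Emit:
jog_arm(rows=[{"x":0,"y":0,"z":0.003,"wx":0,"wy":0,"wz":0},{"x":0,"y":0,"z":0.003,"wx":0,"wy":0,"wz":0},{"x":0,"y":0,"z":0,"wx":0,"wy":0,"wz":0}])

```text
t: 24.35
ee_pos: [0.4429, -0.2265, 0.1691]
eef_rot: [0.384, 3.117, -0.004]
contact_force: [-4.9, 1.2, 2.1]
finger_gap: 0.0207
gripper_force: 61.8
```

```bash
python3 -c "
from h import *
print(piny()); print(piny()); go([.4428,-.2262,.169],-.2456)"
```

```text
(24.35, 'y', np.float64(0.0068), 'x', np.float64(-0.043), '+y end up rad', np.float64(-0.0024), 'edges', array([-0.0004,  0.0143]), array([ 5., 52.]), 'M', array([-0.309,  0.873, -0.014]), 'F', array([-4.9,  1.2,  2.1]))
(24.45, 'y', np.float64(0.0071), 'x', np.float64(-0.0465), '+y end up rad', np.float64(-0.0024), 'edges', array([-0.0004,  0.0148]), array([ 5., 50.]), 'M', array([-0.297,  0.819, -0.02 ]), 'F', array([-5.6,  1.8,  1.3]))
t 24.55 pos [ 0.4429 -0.2265  0.1691] shift(share) [0.001 0.002 0.001] turn(share) [-0.024  0.014  0.007] F [-5.15  2.07  2.12] M [ 0.482  0.753 -0.041] gap 0.0213
```

Emit:
jog_arm(rows=[{"x":0,"y":0,"z":0,"wx":0,"wy":0,"wz":0},{"x":0,"y":0,"z":0,"wx":0,"wy":0,"wz":0},{"x":0,"y":0,"z":0,"wx":0,"wy":0,"wz":0},{"x":0,"y":0,"z":0,"wx":0,"wy":0,"wz":0},{"x":0,"y":0,"z":0,"wx":0,"wy":0,"wz":0},{"x":0,"y":0,"z":0,"wx":0,"wy":0,"wz":0}], claw=-0.2)

```text
t: 25.15
ee_pos: [0.4429, -0.2263, 0.1681]
eef_rot: [0.383, 3.117, -0.003]
contact_force: [-0.3, -0.2, 0.5]
finger_gap: 0.0513
gripper_force: 0.0
```

```bash
python3 -c "
from h import *
print(piny()); print(piny()); go([.4428,-.2262,.169],-.2456)"
```

```text
(25.15, 'y', np.float64(-0.0092), 'x', np.float64(-0.0009), '+y end up rad', np.float64(-0.0021), 'edges', array([-0.002 ,  0.0142]), array([17., 83.]), 'M', array([ 0.021,  0.006, -0.023]), 'F', array([-0.3, -0.2,  0.5]))
None
t 25.35 pos [ 0.4428 -0.2263  0.168 ] shift(share) [ 0.     0.    -0.006] turn(share) [-0.02   0.008  0.008] F [-0.02  0.4   0.33] M [ 0.03  -0.013 -0.01 ] gap 0.0513
```

Released, no contact left and the pin still at about −10 mm. I raise straight up.

Emit:
jog_arm(rows=[{"x":0,"y":0,"z":-0.1,"wx":0,"wy":0,"wz":0},{"x":0,"y":0,"z":-0.2,"wx":0,"wy":0,"wz":0},{"x":0,"y":0,"z":-0.2,"wx":0,"wy":0,"wz":0},{"x":0,"y":0,"z":-0.2,"wx":0,"wy":0,"wz":0},{"x":0,"y":0,"z":0,"wx":0,"wy":0,"wz":0},{"x":0,"y":0,"z":0,"wx":0,"wy":0,"wz":0}])

```text
t: 25.95
ee_pos: [0.4434, -0.2265, 0.275]
eef_rot: [0.383, 3.115, -0.005]
contact_force: [0.4, 0.5, -0.7]
finger_gap: 0.0514
gripper_force: 0.0
```

```bash
python3 -c "
from h import *
a=ctrl.get_image('top'); b=ctrl.get_image('scene')
r=ctrl.masks_of('top','tray')
print(fit('top',TRAY,r[0]['mask'],[.4428,-.2262,-.2456]) if r else 0)
print(ctrl.read_state()['contact_force'])
A=cv2.resize(a[170:330,290:490],(400,320)); B=cv2.resize(b[130:290,150:350],(400,320)); cv2.imwrite('pics/end.png',np.hstack([A,B])[:,:,::-1])"
```

```text
(array([ 0.44505421, -0.22805021, -0.24543015]), np.float64(0.5017547635886555))
[ 0.20551252 -0.38157267 -0.72198687]
```

View pics/end.png

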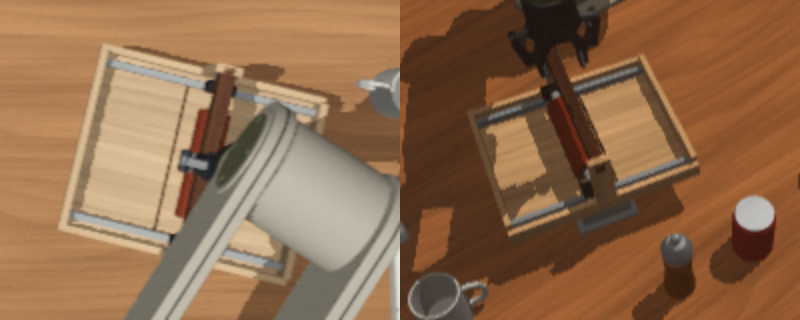

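The tray stands level and centred across the stand, the pin is under the bar, and the gripper is clear above it. I hand the job in.

```bash
python3 -c "
from h import *
print(ctrl.job_done())"
```

```text
the job is handed in; nothing more can be done
None
```

The job is handed in: the pin sat about 13 mm off the middle for over four seconds with the tray in the air, and the tray now rests released and looks level and centred on the stand, pin about 10 mm off the middle; no verdict came back.

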